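Clear the box-section offcuts into the scrap bin

TASK

Two short offcuts of square steel tube have been left on the bench, one in the open and one under the bicycle fork that is clamped in its jig. Put both into the grey scrap bin. Do not knock the fork or its jig, and leave everything else where it lies, including the long length of the same square tube.

Things in the scene. Friction and masses are not known exactly. Their poses are not given: they have to be found in the camera images.
- offcut_long: longer offcut of plain square steel tube, 130 mm long, 40 x 40 mm in section, hollow with open ends, 210 to 420 g. Origin at its middle, 20 mm above the bench; x along its length, which points roughly away from the robot (within 40 degrees). One offcut, either one, lies in the open, left or right, across from the bin; the other lies under the fork's near blade, its middle 15 to 35 mm beyond it
- offcut_short: shorter offcut of plain square steel tube, 90 mm long, 40 x 40 mm in section, hollow with open ends, 140 to 280 g. Origin at its middle, 20 mm above the bench; x along its length, which points roughly away from the robot (within 40 degrees). One offcut, either one, lies in the open, left or right, across from the bin; the other lies under the fork's near blade, its middle 15 to 35 mm beyond it
- bin: open-topped square scrap bin of grey painted steel, fixed to the bench, at the robot's left or right: 200 x 200 mm outside, 110 mm high, walls and floor 4 mm. Origin at the centre of its underside; x and y along its sides, x pointing roughly away from the robot, z up
- fork: bicycle front fork of bare steel lying level across a fixed jig, 175 mm above the bench. Origin on the bench straight below the middle of the near blade; y along the blades, x away from the robot, z up. Two 24 mm round blades run from y = -170 to 170 mm at x = 0 and x = 100 mm; then a crown at y = 210 mm and a 29 mm steerer tube to y = 410 mm at x = 50 mm
- near_blade (a point): middle of the near blade's axis, 175 mm above the bench (the blade's underside is at 163 mm). The space below is open on the robot's side; a gripper pointing straight down over the offcut there would meet this blade, so come in low from the robot's side with the tool tilted 30 to 45 degrees
- jig_post (a point): top of the jig post at the blade ends, about 170 mm above the bench: 35 x 30 mm, on a foot of 60 x 50 mm. A thin axle crosses it along the fork's x, reaching 65 mm either way, at 175 mm height. The other post (215 mm high) stands 545 mm farther along the fork's y, under the steerer tube
- stock: long length of the same 40 x 40 mm square steel tube, 320 mm long, beyond the fork; to be kept. Origin at its middle, x along its length
- tube_block: grooved wooden block, 90 x 60 x 40 mm high, on the bench below the fork, to the left (+y) of the offcut there. Origin at the centre of its underside, x along its length
- wrench: flat steel wrench, about 170 mm long and under 15 mm thick, on the bench near the robot, left of middle. Origin at the middle of its underside, x along its length
- screwdriver: screwdriver with a blue handle, 200 mm long, 26 mm thick, near the robot, right of middle. Origin on the bench near its middle, x along its length
- oil: white oil bottle, 66 mm diameter, 190 mm high, standing far right. Origin at the centre of its foot
- flux: round metal can, 76 mm diameter, 75 mm high, standing far right. Origin at the centre of its foot
Mind the look-alikes: they are no part of the job. What is shaped like the offcut_short but pink or purple is not meant.

How it is judged:
By the outcome, as a careful person would: the job done as asked, in the order asked, and still so for the second after the job is handed in, with the robot touching nothing.
It also fails if it takes over 72 s, if anything falls off the work surface, if the arm or the gripper's body presses on something with over 40 N, if the wrist force passes 120 N, or if a joint passes its speed limit or range.

ROBOT

A 6-joint arm with a two-finger parallel gripper is mounted at the origin on the work surface. World frame = base frame: x ahead of the robot, y to its left, z up, the work surface at z = 0. Lengths are in m, angles in degrees, forces in N, time in s.
With the tool pointing down it reaches from about 0.425 to 0.95 m from the base axis. Payload 14.7 kg.
Tool frame: the origin (TCP) lies between the finger pads; the fingertips stand ahead of it and the grasp point (between the pads) lies 11 mm behind it (robot.tip_extent is the x of the fingertips in the tool frame, in m); x points along the fingers, y is the direction in which the jaws open and shut, and the axes are right-handed (so a half turn about x gives the same grasp; the last joint's range is limited). The gripper opens to 85 mm and grips with 20 to 120 N. Pads are 22 mm wide; open, the fingers measure 114 mm over their backs; the gripper's body (76 mm by 85 mm) begins 54 mm behind the grasp point. The pads swing forward as they close: fully open they stand 13 mm farther back than shut.
Start: joints at [73.419, 27.513, 91.461, -0, 61.026, -2.67], TCP at [0.156, 0.631, 0.239] pointing down, gripper open.
Joint ranges: [-157.49, 157.49], [-46.99, 117.5], [13.45, 153.17], [-89.5, 269.5], [5.16, 153.95], [-167.48, 167.48]. Speed limits (degrees/s): [108.29, 108.29, 136.94, 172.46, 172.46, 172.46].

INTERFACE

Orientations are given as a 3x3 rotation matrix whose columns are the frame's x, y, z axes.
In Python, from cell import sensors, imaging, robot gives the robot as it stands. The module is installed in compiled form; this text tells all that it offers.
- The arm moves only by the tool step_arm, never from a script. Its argument "targets" is a list of rows, each a list of 7 numbers: the finger opening in cm, from 0 to 8.54, then the shift along the tool's x, y, z in cm, then the turn, a rotation vector about the tool's x, y, z in degrees. In form: [[gripper, dx, dy, dz, ax, ay, az], ...]. A call has 1 to 8 rows; each row is the pose to reach, as a shift and turn from the pose measured when the call began, along the tool's axes at that moment; what a row does not reach only later rows make up. A row lasts 1/12 s, in which the tool goes at most 41.7 mm and 7.16 degrees, less where a joint would pass 70% of its speed; a pose out of reach is approached as far as the arm can. A call with a gripper value outside its range is refused whole. The fingers move at their own pace and stop on an object; the grip force is fixed at half the most. Time passes only in rows, so rows that repeat a pose let the fingers close. It gives the time, the measured TCP pose, the force and the opening at its end, in the units of the state.
- sensors.read_state(): the state, without advancing time (a new reading comes with each control period).
- imaging.grab_frame(name): name is "scene" or "top" or "wrist"; returns a dict with "frame" (384x512x3 uint8, red, green, blue), "depth" (384x512 float32, m along the optical axis (not along the pixel's ray), 0 where there is no reading), "mtx" (3x3 intrinsics, pixels), "D" ([k1, k2, p1, p2, k3] as OpenCV has them; the pictures are not rectified), "R" (3x3) and "t" (3): a world point X has camera coordinates R X + t. Camera axes: x right, y down, z forward; pixel columns grow to the right and rows downward; lengths in m; the calibration is good to about 2 mm. A picture is of the moment at which its call begins.
- robot.finish_job(): hands the job in, once; it reports no verdict.
The state is a dict: "time_s": time; "joints": joint angles; "joint_vel": joint speeds; "effort": joint torques, N m; "tool_pos": TCP position; "eef_rot": TCP orientation; "force": force on the tool from outside, world axes, zero at the start; "torque": the same for the moment, N m; "opening": opening from 0.0 (shut) to 1.0 (fully open).
Only numpy, scipy, OpenCV 4.12 (cv2) and the standard library are available. Lean on these libraries where they do the work, as an engineer would, in place of code of your own. Each camera call takes 0.05 s, during which the arm holds its last target. There are 200 camera calls.

## Working session

There is one attempt and no reset: what is moved stays moved. The work goes in short steps, Python scripts to look and compute and a tool call to move; the robot and the scene stay as the last step left them, time stands still between calls to the robot, and variables do not carry over. Pictures are saved under pics/ and viewed, about 8 in all and at most 12, crops included, and the job is handed in when it is done.

Besides the shell and the picture viewer there is one more tool, called after "Emit:" in YAML: its name, and indented under it one key for each argument. step_arm: Moves the arm, as the interface text tells. Its arguments: {"type":"object","properties":{"targets":{"type":"array"}},"required":["targets"]}

```bash
mkdir -p pics; cat > h.py <<'E'
import numpy as np, cv2
from cell import sensors, imaging, robot
def cloud(f):
    h,w=f['depth'].shape
    u,v=np.meshgrid(np.arange(w),np.arange(h))
    p=np.stack([u,v],-1).reshape(-1,1,2).astype(np.float64)
    n=cv2.undistortPoints(p,f['mtx'],f['D']).reshape(h,w,2)
    d=f['depth'][...,None]
    c=np.concatenate([n*d,d],-1)
    P=(c-f['t'])@f['R']
    P[f['depth']<=0]=np.nan
    return P
def save(f,name,crop=None,s=1):
    im=f['frame'][:,:,::-1]
    if crop: a,b,c,d=crop; im=im[b:d,a:c]
    cv2.imwrite('pics/'+name,cv2.resize(im,None,fx=s,fy=s,interpolation=cv2.INTER_CUBIC))
E
python3 - <<'E'
from h import *
print(robot.tip_extent, sensors.read_state())
for n in('scene','top'):
    f=imaging.grab_frame(n); save(f,n+'.png',s=1.5); np.savez(n+'.npz',**f)
    print(n,-f['R'].T@f['t'])
E
```

```text
0.008 {'time_s': 0.0, 'joints': array([ 7.34191269e+01,  2.75495786e+01,  9.14940854e+01, -8.84242489e-04,
        6.10264439e+01, -2.66766115e+00]), 'joint_vel': array([-0.10734681, -0.00228995, -0.05602323, -0.01755156, -0.00447387,
        0.0256595 ]), 'effort': array([-1.89702965e-03, -9.50650477e+01, -4.30159378e+01, -8.97155655e-05,
        1.25976582e-02,  2.53707583e-05]), 'tool_pos': array([0.1561359 , 0.63054811, 0.23867334]), 'eef_rot': array([[-3.36240317e-04,  2.40444406e-01,  9.70662853e-01],
       [-1.17658472e-03,  9.70662141e-01, -2.40444637e-01],
       [-9.99999251e-01, -1.22291426e-03, -4.34725320e-05]]), 'force': array([-0.07368038, -0.68482776, -0.08261771]), 'torque': array([-0.01460744, -0.04415467,  0.00561282]), 'opening': 1.000225390727876}
scene [ 1.39722562 -0.48534637  0.78882616]
top [ 0.5203053  -0.01005039  1.0837522 ]
```

View pics/top.png

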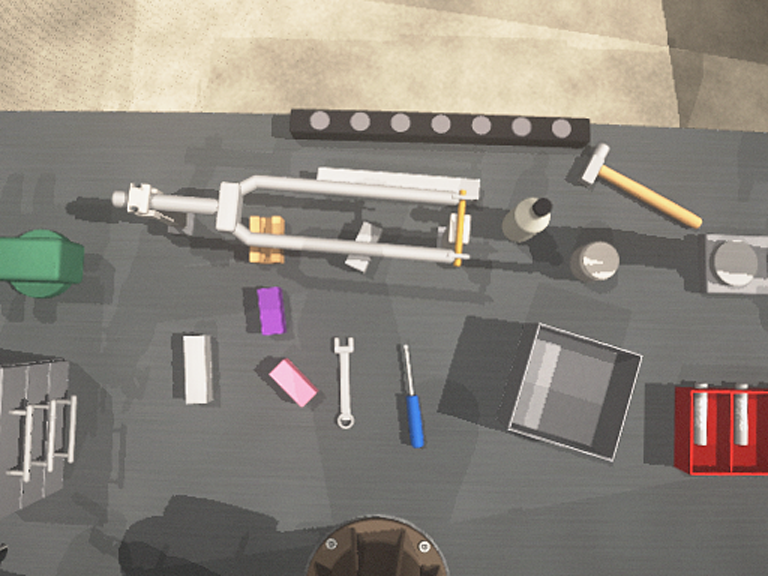

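View pics/scene.png

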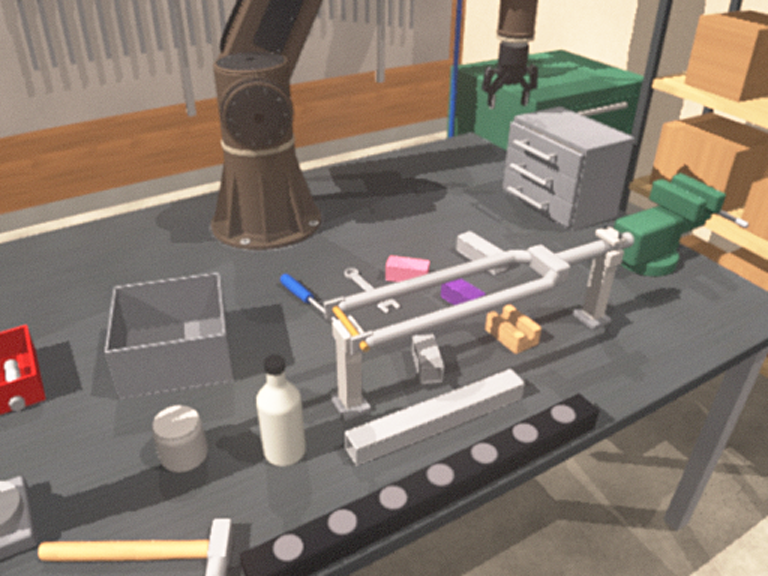

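The top view (768x576) shows these candidates:
- The plain steel tube at (198,370) lies in the open across from the bin, so it is the open offcut.
- The plain steel tube at (363,245) lies under the near blade, so it is the other offcut.
- The purple (270,310) and pink (293,382) pieces are look-alikes, and the bar at (400,183) is the stock. All three are excluded.
- The bin is at (575,392).

Next I'll measure these and confirm them with a crop.

```bash
python3 - <<'E'
from h import *
fs={n:dict(np.load(n+'.npz')) for n in('top','scene')}
C={n:cloud(f) for n,f in fs.items()}
P=C['top']
def rect(m,name):
    q=P[m][:,:2].astype(np.float32)
    (c,s,a)=cv2.minAreaRect(q*1000); print(name,len(q),'c',np.round(c,1),'size',np.round(s,1),'ang',round(a,1),'z',np.round(np.nanmedian(P[m][:,2]),4))
def box(a,b,c,d):
    m=np.zeros(P.shape[:2],bool); m[int(b/1.5):int(d/1.5),int(a/1.5):int(c/1.5)]=1; return m
z=P[...,2]
def comp(m):
    n,l,s,_=cv2.connectedComponentsWithStats(m.astype(np.uint8)); return l==1+np.argmax(s[1:,4])
rect(comp(box(165,320,225,420)&(z>.034)&(z<.046)),'open')
rect(comp(box(330,215,395,285)&(z>.03)&(z<.05)),'under')
rect(comp(box(480,310,660,480)&(z>.095)&(z<.125)),'binrim')
m=box(300,225,440,275)&(z>.165)&(z<.2)
q=P[m];
rect(m,'nearblade'); rect(box(300,170,440,215)&(z>.165)&(z<.2),'farblade')
rect(box(240,205,290,270)&(z>.02)&(z<.06),'block')
rect(box(450,195,472,270)&(z>.165)&(z<.2),'axle')
rect(comp(box(330,330,360,435)&(z>.004)&(z<.03)),'wrench'); rect(comp(box(395,340,430,450)&(z>.006)&(z<.04)),'sd')
rect(comp(box(250,280,290,340)&(z>.015)),'purple');rect(comp(box(260,350,320,410)&(z>.015)),'pink')
# scene view of under offcut top face
Q=C['scene']; 
m=(Q[...,2]>.034)&(Q[...,2]<.046)&(np.abs(Q[...,0]-.6)<.13)&(np.abs(Q[...,1]-.02)<.09)
m=comp(m); q=Q[m][:,:2].astype(np.float32)
print('under scene',cv2.minAreaRect(q*1000),m.sum(),np.median(Q[m][:,2]))
a=cv2.resize(fs['top']['frame'][135:190,215:270,::-1],(380,380),interpolation=2);b=cv2.resize(fs['top']['frame'][215:275,110:170,::-1],(380,380),interpolation=2)
cv2.imwrite('pics/crop.png',np.hstack([a,b]))
E
```

```text
open 596 c [420.3 363.2] size [132.2  39.7] ang 4.6 z 0.0382
under 164 c [694.3  35.9] size [40.  39.3] ang 68.8 z 0.0385
binrim 733 c [ 406.8 -348.7] size [202.4 201.9] ang 74.2 z 0.1069
nearblade 866 c [646.2  27.3] size [235.7  24. ] ang 86.7 z 0.1835
farblade 886 c [744.3  30.7] size [238.   25.2] ang 86.5 z 0.1834
block 388 c [678.4 237.2] size [91.6 60.3] ang 2.3 z 0.0365
axle 468 c [ 682.5 -124.8] size [119.3  36.1] ang 0.9 z 0.1777
wrench 314 c [401.   79.9] size [176.7  36. ] ang 1.9 z 0.006
sd 374 c [381.7 -56.1] size [201.1  25.8] ang 8.4 z 0.0204
purple 458 c [539.2 221.3] size [90.4 41.2] ang 9.4 z 0.0381
pink 480 c [401.4 172.3] size [90.  41.6] ang 46.7 z 0.0382
under scene ((672.2098388671875, 42.961448669433594), (39.739253997802734, 94.64686584472656), 67.86956787109375) 335 0.039122873648312746
```

View pics/crop.png

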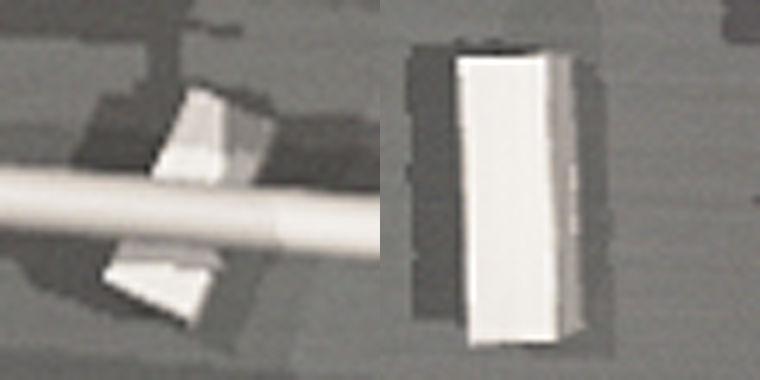

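The crop confirms both targets: left is the plain steel short offcut under the blade, right is the plain long one in the open. Measured sizes and heights match the description:

| Item | Centre (m) | Axis or yaw | Measured size |
|---|---|---|---|
| Long offcut | (.420, .363) | 4.6° | 132 x 40 mm |
| Short offcut | (.672, .043) | -22.1° | 95 x 40 mm |
| Bin | (.407, -.349) | -15.8° | 202 mm square |

The near blade is at x = .647 there.

```bash
cat > go.py <<'E'
import sys
from h import *
from scipy.spatial.transform import Rotation as Ro
# args: x y z yaw tilt ; tool z horizontally along yaw, tool x tilted forward from down by tilt
def rot(yaw,T):
    y,T=np.radians([yaw,T]); a=np.array([np.cos(y),np.sin(y),0]); k=np.array([0,0,1.])
    x=np.sin(T)*a-np.cos(T)*k; z=np.cos(T)*a+np.sin(T)*k
    return np.c_[x,np.cross(z,x),z]
s=sensors.read_state(); R=s['eef_rot']; p=s['tool_pos']
print('t',s['time_s'],'p',p.round(4),'F',s['force'].round(1),'open',round(s['opening'],3),'J',s['joints'].round(1))
prev=None
for g in sys.argv[1:]:
    v=[float(q) for q in g.split(',')]
    d=R.T@(np.array(v[:3])-p)*100; r=Ro.from_matrix(R.T@rot(v[3],v[4])).as_rotvec(degrees=True)
    print(g,'->',d.round(2),r.round(1))
E
python3 go.py .42,.363,.17,4.6,0 .42,.363,.022,4.6,0
```

```text
t 0.1 p [0.1561 0.6306 0.2387] F [-0.1  0.6  0.1] open 1.001 J [73.4 27.5 91.5  0.  61.  -2.7]
.42,.363,.17,4.6,0 -> [  6.89 -19.62  32.05] [-18.5  -0.    0.1]
.42,.363,.022,4.6,0 -> [ 21.69 -19.61  32.05] [-18.5  -0.    0.1]
```

Emit:
step_arm:
  targets:
    - [8.5,1,-3,5,-3,0,0]
    - [8.5,2,-6,10,-6,0,0]
    - [8.5,3,-9,15,-9,0,0]
    - [8.5,4,-12,20,-12,0,0]
    - [8.5,5,-15,25,-15,0,0]
    - [8.5,6,-18,29,-17,0,0]
    - [8.5,6.9,-19.6,32,-18.5,0,0]
    - [8.5,6.9,-19.6,32,-18.5,0,0]

```text
time_s: 0.77
tool_pos: [0.3873, 0.3957, 0.1792]
eef_rot: [[-0.0, -0.082, 0.997], [-0.001, 0.997, 0.082], [-1.0, -0.001, -0.0]]
force: [1.4, 1.1, -0.4]
opening: 0.998
```

```bash
python3 go.py .42,.363,.1,4.6,0 .42,.363,.022,4.6,0; python3 - <<'E'
from h import *
f=imaging.grab_frame('wrist'); save(f,'w1.png'); P=cloud(f); z=P[...,2]
m=((z>.034)&(z<.046)&(np.abs(P[...,0]-.42)<.12)&(np.abs(P[...,1]-.363)<.08))
print(m.sum(),cv2.minAreaRect((P[m][:,:2]*1000).astype(np.float32)) if m.any() else '')
E
```

```text
t 0.7667 p [0.3873 0.3957 0.1792] F [ 1.4  1.1 -0.4] open 0.998 J [ 42.5  24.  107.7  -0.   48.4 -52.2]
.42,.363,.1,4.6,0 -> [ 7.92 -3.52  2.99] [ 0.1 -0.   0.1]
.42,.363,.022,4.6,0 -> [15.72 -3.51  3.  ] [ 0.1 -0.   0.1]
6138 ((421.7289123535156, 363.2691955566406), (130.3386993408203, 40.219459533691406), 4.950063228607178)
```

The wrist depth agrees within 2 mm (421.7, 363.3, 4.95°, 130x40). Descending.

Emit:
step_arm:
  targets:
    - [8.5,2,-2,2,0,0,0]
    - [8.5,4,-3.5,3.1,0,0,0]
    - [8.5,7,-3.5,3.1,0,0,0]
    - [8.5,10,-3.5,3.1,0,0,0]
    - [8.5,13,-3.5,3.1,0,0,0]
    - [8.5,15,-3.5,3.1,0,0,0]
    - [8.5,15.7,-3.5,3.1,0,0,0]
    - [8.5,15.7,-3.5,3.1,0,0,0]

```text
time_s: 1.48
tool_pos: [0.4237, 0.357, 0.0192]
eef_rot: [[-0.003, -0.079, 0.997], [-0.006, 0.997, 0.079], [-1.0, -0.006, -0.004]]
force: [-0.6, -0.1, 0.1]
opening: 0.995
```

Emit:
step_arm:
  targets:
    - [2,0.3,0,0,0,0,0]
    - [2,0.3,0,0,0,0,0]
    - [2,0.3,0,0,0,0,0]
    - [2,0.3,0,0,0,0,0]
    - [2,0.3,0,0,0,0,0]
    - [2,0.3,0,0,0,0,0]
    - [2,0.3,0,0,0,0,0]
    - [2,0.3,0,0,0,0,0]

```text
time_s: 2.15
tool_pos: [0.4246, 0.3578, 0.0176]
eef_rot: [[-0.001, -0.079, 0.997], [-0.004, 0.997, 0.079], [-1.0, -0.004, -0.001]]
force: [-1.2, 1.1, 8.9]
opening: 0.459
```

Emit:
step_arm:
  targets:
    - [2,-0.5,0,0,0,0,0]
    - [2,-2,0,0,0,0,0]
    - [2,-5,0,0,0,0,0]
    - [2,-9,0,0,0,0,0]
    - [2,-13,0,0,0,0,0]
    - [2,-17,0,0,0,0,0]
    - [2,-20,0,0,0,0,0]
    - [2,-21,0,0,0,0,0]

```text
time_s: 2.82
tool_pos: [0.4262, 0.3598, 0.2333]
eef_rot: [[0.005, -0.079, 0.997], [0.0, 0.997, 0.079], [-1.0, -0.0, 0.005]]
force: [1.2, 1.3, -1.6]
opening: 0.457
```

```bash
python3 go.py .53,.18,.24,0,0 .56,0,.25,-5,0 .52,-.2,.25,-10,0 .407,-.349,.25,-15.8,0 .407,-.349,.1,-15.8,0
```

```text
t 2.8167 p [0.4262 0.3598 0.2333] F [ 1.2  1.3 -1.6] open 0.457 J [ 37.2  20.4 104.3  -0.2  55.1 -57.3]
.53,.18,.24,0,0 -> [ -0.62 -18.74   8.94] [4.5 0.3 0. ]
.56,0,.25,-5,0 -> [ -1.61 -36.92  10.51] [ 9.5  0.3 -0. ]
.52,-.2,.25,-10,0 -> [ -1.63 -56.55   4.95] [14.5  0.3 -0. ]
.407,-.349,.25,-15.8,0 -> [ -1.68 -70.51  -7.49] [20.3  0.3 -0. ]
.407,-.349,.1,-15.8,0 -> [ 13.32 -70.51  -7.56] [20.3  0.3 -0. ]
```

Emit:
step_arm:
  targets:
    - [2,-0.3,-3,2,1,0,0]
    - [2,-0.5,-7,4,2,0,0]
    - [2,-0.6,-11,6,3,0,0]
    - [2,-0.6,-15,8,4,0,0]
    - [2,-0.8,-19,9,5,0,0]
    - [2,-1,-23,10,6,0,0]
    - [2,-1.2,-27,10.3,7,0,0]
    - [2,-1.4,-31,10.5,8,0,0]

```text
time_s: 3.48
tool_pos: [0.5546, 0.062, 0.2475]
eef_rot: [[0.004, 0.062, 0.998], [0.0, 0.998, -0.062], [-1.0, 0.0, 0.004]]
force: [1.4, 0.5, -3.2]
opening: 0.458
```

```bash
python3 go.py .56,0,.25,-5,0 .52,-.2,.25,-10,0 .407,-.349,.25,-15.8,0 .407,-.349,.1,-15.8,0
```

```text
t 3.4833 p [0.5546 0.062  0.2475] F [ 1.4  0.5 -3.2] open 0.458 J [  3.3  19.5 103.3  -0.   56.9 -83.2]
.56,0,.25,-5,0 -> [-0.25 -6.16  0.92] [ 1.5  0.2 -0. ]
.52,-.2,.25,-10,0 -> [ -0.27 -26.37  -1.84] [ 6.5  0.2 -0. ]
.407,-.349,.25,-15.8,0 -> [ -0.32 -41.93 -12.2 ] [12.3  0.2 -0. ]
.407,-.349,.1,-15.8,0 -> [ 14.68 -41.94 -12.27] [12.3  0.2 -0. ]
```

Emit:
step_arm:
  targets:
    - [2,0,-4,0.8,1,0,0]
    - [2,0,-8,0.6,2,0,0]
    - [2,0,-12,0.3,3,0,0]
    - [2,0,-16,0,4,0,0]
    - [2,0,-20,-0.6,5,0,0]
    - [2,0,-24,-1.4,6,0,0]
    - [2,0,-28,-3,7.5,0,0]
    - [2,0,-31.5,-5,9,0,0]

```text
time_s: 4.15
tool_pos: [0.4846, -0.2512, 0.2469]
eef_rot: [[0.005, 0.218, 0.976], [-0.0, 0.976, -0.218], [-1.0, 0.001, 0.005]]
force: [0.9, -0.0, -2.6]
opening: 0.452
```

```bash
python3 go.py .407,-.349,.25,-15.8,0 .407,-.349,.1,-15.8,0
```

```text
t 4.15 p [ 0.4846 -0.2512  0.2469] F [ 0.9 -0.  -2.6] open 0.452 J [ -30.7   18.6  104.9    0.2   56.3 -108.2]
.407,-.349,.25,-15.8,0 -> [ -0.34 -11.23  -5.44] [ 3.2  0.3 -0.1]
.407,-.349,.1,-15.8,0 -> [ 14.66 -11.25  -5.51] [ 3.2  0.3 -0.1]
```

Emit:
step_arm:
  targets:
    - [2,0,-3.5,-2,1,0,0]
    - [2,0,-6.5,-4,2,0,0]
    - [2,0,-8.7,-5.4,3.2,0,0]
    - [2,2,-8.7,-5.5,3.2,0,0]
    - [2,6,-8.7,-5.5,3.2,0,0]
    - [2,10,-8.7,-5.5,3.2,0,0]
    - [2,13.5,-8.7,-5.5,3.2,0,0]
    - [2,15.5,-8.7,-5.5,3.2,0,0]

```text
time_s: 4.82
tool_pos: [0.4109, -0.3228, 0.0883]
eef_rot: [[0.002, 0.272, 0.962], [0.002, 0.962, -0.272], [-1.0, 0.003, 0.001]]
force: [-1.6, 1.3, -3.2]
opening: 0.463
```

Emit:
step_arm:
  targets:
    - [2,0.5,0,0,0,0,0]
    - [5.5,0.5,0,0,0,0,0]
    - [5.5,0.5,0,0,0,0,0]
    - [5.5,0.5,0,0,0,0,0]
    - [5.5,0.5,0,0,0,0,0]
    - [5.5,-1,0,0,0,0,0]
    - [5.5,-4,0,0,0,0,0]
    - [5.5,-8,0,0,0,0,0]

```text
time_s: 5.48
tool_pos: [0.4098, -0.3221, 0.1686]
eef_rot: [[-0.0, 0.272, 0.962], [0.004, 0.962, -0.272], [-1.0, 0.004, -0.001]]
force: [0.9, -0.3, -1.1]
opening: 0.638
```

```bash
python3 go.py .45,-.30,.27,-20,0 .52,-.2,.27,-22,0 .55,-.06,.27,-22,10 .55,.03,.2,-22,25 .55,.09,.12,-22.1,38; python3 - <<'E'
from h import *
f=imaging.grab_frame('top'); P=cloud(f); save(f,'t2.png',s=1)
import numpy as np
Q=P[205:315,325:435]; m=(Q[...,2]>.03)&(Q[...,2]<.06)
if m.any(): print(m.sum(), Q[m].mean(0))
E
```

```text
t 5.4833 p [ 0.4098 -0.3221  0.1686] F [ 0.9 -0.3 -1.1] open 0.638 J [ -41.6   22.5  112.3    0.2   45.4 -116. ]
.45,-.30,.27,-20,0 -> [-10.13   3.26   3.25] [ 4.2 -0.1 -0.2]
.52,-.2,.27,-22,0 -> [-10.09  14.79   7.26] [ 6.2 -0.1 -0.2]
.55,-.06,.27,-22,10 -> [-10.03  29.08   6.33] [  6.2 -10.1  -0.8]
.55,.03,.2,-22,25 -> [-3.   37.71  3.89] [  6.  -25.1  -1.6]
.55,.09,.12,-22.1,38 -> [ 5.03 43.46  2.27] [  6.  -38.1  -2.3]
916 [ 0.41124145 -0.3164674   0.04330731]
```

View pics/t2.png

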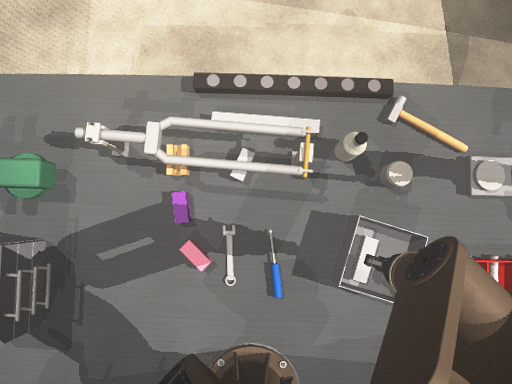

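Emit:
step_arm:
  targets:
    - [8.5,-3.5,0,0,0,0,0]
    - [8.5,-7,0.5,0.5,1,0,0]
    - [8.5,-10,2,2,2,0,0]
    - [8.5,-10,5,4,3,0,0]
    - [8.5,-10,9,5.5,4,0,0]
    - [8.5,-10,13,6.8,5,0,0]
    - [8.5,-10,17,7.3,6,0,0]
    - [8.5,-10,21,7.5,6,0,0]

```text
time_s: 6.2
tool_pos: [0.5429, -0.1412, 0.2788]
eef_rot: [[0.01, 0.373, 0.928], [-0.003, 0.928, -0.373], [-1.0, 0.001, 0.011]]
force: [-0.1, -1.2, 0.6]
opening: 0.998
```

```bash
python3 go.py .55,-.06,.27,-22,8 .57,.03,.22,-22,25 .59,.076,.124,-22.1,38
```

```text
t 6.2 p [ 0.5429 -0.1412  0.2788] F [-0.1 -1.2  0.6] open 0.998 J [-17.7  17.8 101.1  -0.   60.5 -85.8]
.55,-.06,.27,-22,8 -> [ 0.86  7.8  -2.38] [ 0.1 -7.4 -0. ]
.57,.03,.22,-22,25 -> [ 5.85 16.89 -3.93] [  0.1 -24.4  -0.1]
.59,.076,.124,-22.1,38 -> [15.45 21.9  -3.89] [  0.2 -37.4  -0.1]
```

Emit:
step_arm:
  targets:
    - [8.5,0,3,-1.5,0,-4,0]
    - [8.5,1,6,-2.4,0,-9,0]
    - [8.5,2,9,-3,0,-14,0]
    - [8.5,3.5,12,-3.5,0,-19,0]
    - [8.5,5.5,15,-3.9,0,-24,0]
    - [8.5,8,18,-4,0,-30,0]
    - [8.5,11,21,-4,0,-35,0]
    - [8.5,13,21.9,-4,0,-37.4,0]

```text
time_s: 6.87
tool_pos: [0.5683, -0.0006, 0.2147]
eef_rot: [[0.429, 0.403, 0.809], [-0.23, 0.914, -0.334], [-0.874, -0.043, 0.485]]
force: [0.5, -0.8, 0.3]
opening: 0.996
```

```bash
python3 go.py .59,.076,.124,-22.1,38 .6646,.046,.022,-22.1,38; python3 - <<'E'
from h import *
f=imaging.grab_frame('wrist'); save(f,'w2.png',s=1.2); P=cloud(f); z=P[...,2]
m=((z>.034)&(z<.046)&(np.abs(P[...,0]-.672)<.08)&(np.abs(P[...,1]-.043)<.07))
print(m.sum(),cv2.minAreaRect((P[m][:,:2]*1000).astype(np.float32)) if m.any() else '')
E
```

```text
t 6.8667 p [ 0.5683 -0.0006  0.2147] F [ 0.5 -0.8  0.3] open 0.996 J [  7.3  15.3 124.5 -47.3  22.6 -18.1]
.59,.076,.124,-22.1,38 -> [ 7.09  8.27 -5.19] [-0. -9.  3.]
.6646,.046,.022,-22.1,38 -> [19.89  8.97 -3.11] [-0. -9.  3.]
3079 ((670.090087890625, 44.71783447265625), (40.31849670410156, 91.11384582519531), 67.49376678466797)
```

View pics/w2.png

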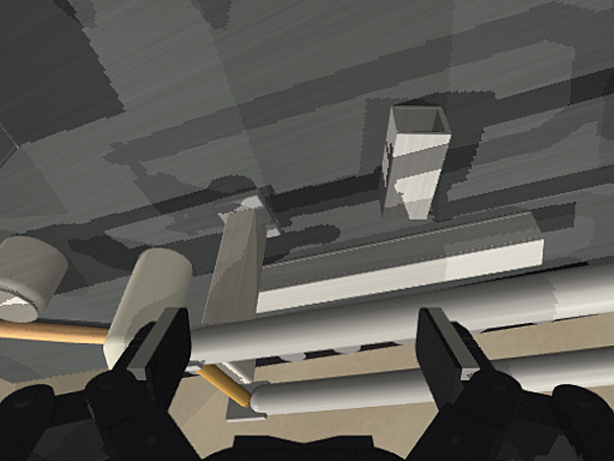

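The wrist view shows the offcut at (415,160), measured at (.670,.045), axis -22.5°, 91x40 mm, which agrees with the first measurement. Joint 4 is already at -47° with a limit of -89.5°, so I'll check the wrist angles for candidate tilts before going in.

```bash
cat > ik.py <<'E'
import numpy as np
from scipy.optimize import least_squares
D=np.array([[27.5,91.5,.6496,.2387],[24,107.7,.5537,.1792],[20.4,104.3,.5577,.2333],[19.5,103.3,.5581,.2475],[18.6,104.9,.5458,.2469],[22.5,112.3,.5212,.1686],[17.8,101.1,.561,.2788]])
L=.2576
p8=np.array([.5683,-.0006,.2147])-L*np.array([.429,-.23,-.874])
D[:,3]+=L; D=np.vstack([D,[15.3,124.5,np.hypot(*p8[:2]),p8[2]]])
def fk(k,q2,q3):
    a,h,l2,l3,e=k; A=np.radians(q2);B=np.radians(q2+q3)
    return np.array([a+l2*np.sin(A)+l3*np.sin(B)-e*np.cos(B), h+l2*np.cos(A)+l3*np.cos(B)+e*np.sin(B)])
s=least_squares(lambda k:np.r_[(fk(k,D[:,0],D[:,1])-D[:,2:].T).ravel(), .003*(k-[.0,.4,.45,.4,0])],[0,.4,.45,.4,0]); K=s.x
print(K.round(3),'maxres mm',abs(s.fun[:16]).max()*1000)
def ik(p,yaw,T):
    y,t=np.radians([yaw,T]); x=np.array([np.sin(t)*np.cos(y),np.sin(t)*np.sin(y),-np.cos(t)])
    w=np.array(p)-L*x; q1=np.arctan2(w[1],w[0])
    r=least_squares(lambda q:fk(K,*q)-[np.hypot(w[0],w[1]),w[2]],[18,120])
    F=np.radians(r.x.sum()); c,sn=np.cos(q1),np.sin(q1)
    f=np.array([np.sin(F)*c,np.sin(F)*sn,np.cos(F)]); lat=np.array([-sn,c,0]); b=np.array([np.cos(F)*c,np.cos(F)*sn,-np.sin(F)])
    return np.degrees(q1),*r.x,np.degrees(np.arctan2(x@lat,x@b)),np.degrees(np.arccos(x@f)),abs(r.fun).max()
if __name__=='__main__':
    print(np.round(ik([.5683,-.0006,.2147],np.degrees(np.arctan2(-.23,.429)),np.degrees(np.arccos(.874))),2),'meas 7.3 15.3 124.5 -47.3 22.6')
    c=np.array([.671,.044,0]); yaw=-22.3; a=np.array([np.cos(np.radians(yaw)),np.sin(np.radians(yaw)),0])
    for T in(32,36,38,40,42):
        t=np.radians(T); x=np.sin(t)*a-[0,0,np.cos(t)]
        for s0 in(-.025,-.015):
            g=c+s0*a+[0,0,.029]; 
            for back in(0,.13):
                print(T,s0,back,(g+.011*x-back*x).round(4),np.round(ik(g+.011*x-back*x,yaw,T),1))
            # clearance of blade from body axis plane, over body width +-.043
            l=np.array([-a[1],a[0],0]); n=np.cos(t)*a+[0,0,np.sin(t)]
            cl=min((np.array([.647+.0576*(Y-.043),Y,.175])-g)@n-.012 for Y in np.linspace(0,.11,30) if abs((np.array([.647,Y,.175])-g)@l)<.043)
            print('   blade clearance to axis plane',round(cl,4))
E
python3 ik.py
```

```text
[ 0.072  0.246  0.507  0.387 -0.011] maxres mm 14.643826505260138
[  7.28  15.75 121.94 -43.65  24.12   0.  ] meas 7.3 15.3 124.5 -47.3 22.6
32 -0.025 0 [0.6533 0.0513 0.0197] [  11.1   44.3  117.4 -117.7   19.2    0. ]
32 -0.025 0.13 [0.5895 0.0774 0.1299] [ 15.6  27.7 124.  -84.2  19.1   0. ]
   blade clearance to axis plane 0.0527
32 -0.015 0 [0.6625 0.0475 0.0197] [  10.5   44.6  116.1 -115.9   18.6    0. ]
32 -0.015 0.13 [0.5988 0.0736 0.1299] [ 14.9  28.2 122.9 -82.8  18.8   0. ]
   blade clearance to axis plane 0.0442
36 -0.025 0 [0.6539 0.051  0.0201] [  11.9   45.1  119.2 -126.9   24.4    0. ]
36 -0.025 0.13 [0.5832 0.08   0.1253] [  17.2   28.6  127.  -102.    22.5    0. ]
   blade clearance to axis plane 0.0617
36 -0.015 0 [0.6631 0.0472 0.0201] [  11.3   45.3  117.9 -125.8   23.7    0. ]
36 -0.015 0.13 [0.5924 0.0762 0.1253] [  16.5   29.   125.9 -101.2   22.     0. ]
   blade clearance to axis plane 0.0536
38 -0.025 0 [0.6541 0.0509 0.0203] [  12.4   45.6  120.  -130.    27.2    0. ]
38 -0.025 0.13 [0.5801 0.0813 0.1228] [  18.1   29.3  128.5 -108.8   24.9    0. ]
   bla
[... 338 characters left out ...]
.0825 0.1202] [  18.9   30.   129.9 -114.2   27.7    0. ]
   blade clearance to axis plane 0.0704
40 -0.015 0 [0.6637 0.047  0.0206] [  12.1   46.3  119.5 -132.    29.3    0. ]
40 -0.015 0.13 [0.5864 0.0787 0.1202] [  18.1   30.4  128.7 -113.9   27.1    0. ]
   blade clearance to axis plane 0.0627
42 -0.025 0 [0.6547 0.0507 0.0208] [  13.2   46.7  121.5 -134.5   33.     0. ]
42 -0.025 0.13 [0.5742 0.0837 0.1174] [  19.8   31.   131.2 -118.6   30.7    0. ]
   blade clearance to axis plane 0.0746
42 -0.015 0 [0.6639 0.0469 0.0208] [  12.6   46.9  120.3 -134.2   32.2    0. ]
42 -0.015 0.13 [0.5835 0.0799 0.1174] [  18.9   31.3  130.1 -118.5   30.1    0. ]
   blade clearance to axis plane 0.0671
```

The offcut is reachable with joint 4 near +230° (-130° is the same wrist pose but out of range). I'll take joint 4 round the other way in free space, with the poses generated from a joint-space path.

```bash
cat > plan.py <<'E'
# usage: plan.py maxrot q1,q2,q3,q4,q5,q6 : 8 rows along the joint-space line from the present pose
import sys
from h import *
from ik import K,L,fk,ik
from scipy.spatial.transform import Rotation as Ro
def FK(q):
    c,s=np.cos(np.radians(q[0])),np.sin(np.radians(q[0])); F=np.radians(q[1]+q[2])
    f=np.array([np.sin(F)*c,np.sin(F)*s,np.cos(F)]); lat=np.array([-s,c,0])
    M=np.c_[f,lat,np.cross(f,lat)]
    R=M@Ro.from_euler('XYX',[q[3],q[4],90+q[5]],degrees=True).as_matrix()
    r,z=fk(K,q[1],q[2]); return np.array([r*c,r*s,z])+L*R[:,0],R
def solve(p,R):  # full IK for the present model, j5>0, j4 in range
    x=R[:,0]; q=np.array([*ik(p,np.degrees(np.arctan2(x[1],x[0])),np.degrees(np.arccos(-x[2])))[:5],0])
    if q[3]<-89.5:q[3]+=360
    q[5]=Ro.from_matrix(FK(q)[1].T@R).as_rotvec(degrees=True)[0]; return q
if __name__=='__main__':
    s=sensors.read_state(); q0=s['joints']; p0,R0=FK(q0)
    print('t',s['time_s'],'J',q0.round(1),'p',s['tool_pos'].round(4),'model err mm',((p0-s['tool_pos'])*1000).round(1),'deg',round(np.degrees(Ro.from_matrix(R0.T@s['eef_rot']).magnitude()),2))
    if len(sys.argv)>2:
        mr=float(sys.argv[1]); g=np.array([float(v) for v in sys.argv[2].split(',')]); d=g-q0
        n=max(1,np.ceil(max(abs(d[3]+d[5])if 0 else abs(d[3])+abs(d[5]),abs(d[:3]).max())/mr))
        for i in range(1,9):
            p,R=FK(q0+d*min(1,i/n)); print((R0.T@(p-p0)*100).round(1),Ro.from_matrix(R0.T@R).as_rotvec(degrees=True).round(1))
        print('rows total',n)
E
python3 - <<'E'
from plan import *
from go import rot
E
python3 plan.py; python3 - <<'E'
import sys; sys.argv=['x']
from plan import *
from go import rot
c=np.array([.671,.044,0]); R=rot(-22.3,38); a=np.array([np.cos(np.radians(-22.3)),np.sin(np.radians(-22.3)),0])
g=c-.020*a+[0,0,.029]+.011*R[:,0]
for b in(0,.05,.13,.18): print(b,(g-b*R[:,0]).round(4),solve(g-b*R[:,0],R).round(1))
r=least_squares if 0 else None
from scipy.optimize import least_squares
q=least_squares(lambda q:fk(K,*q)-[.43,.40],[18,120]).x; print('flip q2 q3',q)
E
```

```text
[ 0.072  0.246  0.507  0.387 -0.011] maxres mm 14.643826505260138
t 6.9167 p [ 0.5678 -0.0013  0.2134] F [-2.6 -0.9 -3.9] open 0.996 J [  7.3  15.4 124.7 -48.2  22.5 -17. ]
[ 0.072  0.246  0.507  0.387 -0.011] maxres mm 14.643826505260138
t 6.9167 J [  7.3  15.4 124.7 -48.2  22.5 -17. ] p [ 0.5678 -0.0013  0.2134] model err mm [-14.6  -1.8  -8. ] deg 0.0
[ 0.072  0.246  0.507  0.387 -0.011] maxres mm 14.643826505260138
t 6.9167 p [ 0.5678 -0.0013  0.2134] F [-2.6 -0.9 -3.9] open 0.996 J [  7.3  15.4 124.7 -48.2  22.5 -17. ]
0 [0.6588 0.049  0.0203] [ 12.   45.7 119.4 230.3  26.8  71.2]
0.05 [0.6303 0.0607 0.0597] [ 14.   39.7 123.2 236.3  26.   66.6]
0.13 [0.5847 0.0794 0.1228] [ 17.7  29.5 127.9 251.5  24.7  53.7]
0.18 [0.5562 0.0911 0.1622] [ 20.3  22.7 129.8 264.8  24.7  41.6]
flip q2 q3 [ 17.6530097  128.82564694]
```

```bash
python3 plan.py 6 10,12,126.5,230,23,71
```

```text
[ 0.072  0.246  0.507  0.387 -0.011] maxres mm 14.643826505260138
t 6.9167 J [  7.3  15.4 124.7 -48.2  22.5 -17. ] p [ 0.5678 -0.0013  0.2134] model err mm [-14.6  -1.8  -8. ] deg 0.0
[-0.1  0.3 -0.7] [5.5 1.6 0.5]
[-0.1  0.6 -1.5] [11.1  3.3  1. ]
[-0.2  1.  -2.2] [16.6  4.9  1.4]
[-0.4  1.4 -2.9] [22.1  6.6  1.8]
[-0.5  1.9 -3.5] [27.6  8.3  2.1]
[-0.7  2.4 -4.1] [33.2 10.1  2.5]
[-0.9  2.9 -4.7] [38.7 11.8  2.7]
[-1.1  3.5 -5.2] [44.2 13.6  3. ]
rows total 62.0
```

Emit:
step_arm:
  targets:
    - [8.5,-0.1,0.3,-0.7,5.5,1.6,0.5]
    - [8.5,-0.1,0.6,-1.5,11.1,3.3,1]
    - [8.5,-0.2,1,-2.2,16.6,4.9,1.4]
    - [8.5,-0.4,1.4,-2.9,22.1,6.6,1.8]
    - [8.5,-0.5,1.9,-3.5,27.6,8.3,2.1]
    - [8.5,-0.7,2.4,-4.1,33.2,10.1,2.5]
    - [8.5,-0.9,2.9,-4.7,38.7,11.8,2.7]
    - [8.5,-1.1,3.5,-5.2,44.2,13.6,3]

```text
time_s: 7.58
tool_pos: [0.5359, 0.0513, 0.1977]
eef_rot: [[0.317, 0.871, 0.376], [-0.037, 0.407, -0.913], [-0.948, 0.276, 0.161]]
force: [0.0, -0.3, -0.1]
opening: 0.997
```

```bash
python3 plan.py 6.5 10,12,126.5,230,23,71
```

```text
[ 0.072  0.246  0.507  0.387 -0.011] maxres mm 14.643826505260138
t 7.5833 J [  4.7  14.7 123.4  -8.9  23.9 -11.5] p [0.5359 0.0513 0.1977] model err mm [ -4.9 -24.1  -1.1] deg 0.0
[-0.   0.2 -1. ] [5.9 1.9 0.4]
[-0.1  0.5 -1.9] [11.8  3.9  0.7]
[-0.2  0.8 -2.8] [17.7  5.8  1. ]
[-0.4  1.2 -3.7] [23.7  7.8  1.2]
[-0.5  1.6 -4.5] [29.6  9.8  1.3]
[-0.7  2.1 -5.3] [35.5 11.8  1.4]
[-0.9  2.6 -6.1] [41.4 13.8  1.4]
[-1.2  3.2 -6.8] [47.3 15.9  1.3]
rows total 50.0
```

The position model was missing a 30 mm lateral offset, and the tool length comes out at 0.363 m from two poses that agree. Refitting.

```bash
cat > edit.py <<'E'
s=open('ik.py').read()
s=s.replace("L=.2576","L=.363; OFF=.0305")
s=s.replace("D[:,3]+=L;","D[:,2]=np.sqrt(D[:,2]**2-OFF**2); D[:,3]+=L;").replace("np.hypot(*p8[:2]),p8[2]","np.sqrt(p8[0]**2+p8[1]**2-OFF**2),p8[2]")
s=s.replace("D=np.vstack([D,","p9=np.array([.5359,.0513,.1977])-L*np.array([.317,-.037,-.948]); D=np.vstack([D,[14.7,123.4,np.sqrt(p9[0]**2+p9[1]**2-OFF**2),p9[2]],").replace("fun[:16]","fun[:18]")
s=s.replace("q1=np.arctan2(w[1],w[0])","rr=np.sqrt(w[0]**2+w[1]**2-OFF**2); q1=np.arctan2(w[1],w[0])-np.arctan2(OFF,rr)").replace("[np.hypot(w[0],w[1]),w[2]]","[rr,w[2]]")
s=s.replace(".003*(k",".0003*(k")
open('ik.py','w').write(s)
s=open('plan.py').read()
s=s.replace("K,L,fk","K,L,OFF,fk").replace("np.array([r*c,r*s,z])+","np.array([r*c-OFF*s,r*s+OFF*c,z])+")
open('plan.py','w').write(s)
E
python3 edit.py; python3 plan.py; python3 ik.py; python3 - <<'E'
import sys; sys.argv=['x']
from plan import *
from go import rot
c=np.array([.671,.044,0]); a=np.array([np.cos(np.radians(-22.3)),np.sin(np.radians(-22.3)),0])
for T in(38,42,45):
    R=rot(-22.3,T); g=c-.020*a+[0,0,.029]+.011*R[:,0]
    for b in(0,.06,.13): print(T,b,(g-b*R[:,0]).round(4),solve(g-b*R[:,0],R).round(1))
E
```

```text
[ 0.008  0.34   0.582  0.449 -0.042] maxres mm 0.9582031803669899
t 7.5833 J [  4.7  14.7 123.4  -8.9  23.9 -11.5] p [0.5359 0.0513 0.1977] model err mm [ 0.3  0.3 -0.1] deg 0.0
[ 0.008  0.34   0.582  0.449 -0.042] maxres mm 0.9582031803669899
[  7.18  15.31 124.48 -47.08  22.59   0.  ] meas 7.3 15.3 124.5 -47.3 22.6
32 -0.025 0 [0.6533 0.0513 0.0197] [  11.1   42.5  120.8 -121.7   20.1    0. ]
32 -0.025 0.13 [0.5895 0.0774 0.1299] [ 16.1  27.2 126.3 -88.8  19.2   0. ]
   blade clearance to axis plane 0.0527
32 -0.015 0 [0.6625 0.0475 0.0197] [  10.5   42.7  119.8 -120.6   19.5    0. ]
32 -0.015 0.13 [0.5988 0.0736 0.1299] [ 15.3  27.5 125.4 -87.9  18.9   0. ]
   blade clearance to axis plane 0.0442
36 -0.025 0 [0.6539 0.051  0.0201] [  12.4   43.8  122.9 -130.2   26.     0. ]
36 -0.025 0.13 [0.5832 0.08   0.1253] [  18.5   28.7  129.4 -106.1   23.5    0. ]
   blade clearance to axis plane 0.0617
36 -0.015 0 [0.6631 0.0472 0.0201] [  11.8   44.   121.8 -129.7   25.3    0. ]
36 -0.015 0.13 [0.5924 0.0762 0.1253] [  17.6   29.   128.5 -105.7   23.1    0. ]
   blade clearance to axis pl
[... 1298 characters left out ...]
359 0.0513 0.1977] F [ 0.  -0.3 -0.1] open 0.997 J [  4.7  14.7 123.4  -8.9  23.9 -11.5]
38 0 [0.6588 0.049  0.0203] [ 12.8  44.7 123.3 227.1  28.9  75.6]
38 0.06 [0.6246 0.063  0.0676] [ 15.5  38.1 127.  234.6  27.6  70.2]
38 0.13 [0.5847 0.0794 0.1228] [ 19.2  29.8 130.3 247.9  26.2  59.3]
42 0 [0.6593 0.0488 0.0208] [ 14.1  46.5 125.  223.3  35.5  81.3]
42 0.06 [0.6222 0.064  0.0654] [ 17.4  40.3 129.1 229.1  34.4  78.1]
42 0.13 [0.5788 0.0818 0.1174] [ 21.7  32.4 132.9 239.2  32.8  71. ]
45 0 [0.6597 0.0486 0.0212] [ 15.2  48.1 126.  221.5  40.5  84.6]
45 0.06 [0.6204 0.0647 0.0636] [ 18.7  42.3 130.5 226.5  39.8  82.6]
45 0.13 [0.5746 0.0835 0.1131] [ 23.6  34.7 134.7 235.2  38.2  77.7]
```

```bash
python3 plan.py 6.5 10,0,142,240,22,68
```

```text
[ 0.008  0.34   0.582  0.449 -0.042] maxres mm 0.9582031803669899
t 7.5833 J [  4.7  14.7 123.4  -8.9  23.9 -11.5] p [0.5359 0.0513 0.1977] model err mm [ 0.3  0.3 -0.1] deg 0.0
[-0.2  0.  -1.4] [5.9 2.  0.3]
[-0.4  0.1 -2.8] [11.8  4.   0.6]
[-0.6  0.3 -4.1] [17.8  6.   0.8]
[-0.9  0.6 -5.4] [23.7  8.   1. ]
[-1.3  0.9 -6.7] [29.6 10.   1.1]
[-1.6  1.3 -7.9] [35.5 12.   1.1]
[-2.   1.8 -9. ] [41.4 14.   1.1]
[ -2.5   2.3 -10. ] [47.4 16.1  1. ]
rows total 51.0
```

Emit:
step_arm:
  targets:
    - [8.5,-0.2,0,-1.4,5.9,2,0.3]
    - [8.5,-0.4,0.1,-2.8,11.8,4,0.6]
    - [8.5,-0.6,0.3,-4.1,17.8,6,0.8]
    - [8.5,-0.9,0.6,-5.4,23.7,8,1]
    - [8.5,-1.3,0.9,-6.7,29.6,10,1.1]
    - [8.5,-1.6,1.3,-7.9,35.5,12,1.1]
    - [8.5,-2,1.8,-9,41.4,14,1.1]
    - [8.5,-2.5,2.3,-10,47.4,16.1,1]

```text
time_s: 8.25
tool_pos: [0.5115, 0.154, 0.2136]
eef_rot: [[0.327, 0.893, -0.31], [0.238, -0.395, -0.887], [-0.915, 0.216, -0.341]]
force: [-0.3, 0.5, -0.8]
opening: 0.997
```

```bash
python3 plan.py 7 10,0,142,240,22,68
```

```text
[ 0.008  0.34   0.582  0.449 -0.042] maxres mm 0.9582031803669899
t 8.25 J [  5.4  12.3 126.2  30.8  23.7   0.6] p [0.5115 0.154  0.2136] model err mm [ 0.8  0.1 -0.3] deg 0.0
[-0.2 -0.4 -1.3] [ 6.4  2.1 -0.1]
[-0.4 -0.6 -2.5] [12.8  4.1 -0.3]
[-0.6 -0.7 -3.7] [19.2  6.2 -0.6]
[-0.9 -0.8 -4.9] [25.6  8.2 -0.9]
[-1.2 -0.7 -6. ] [32.  10.3 -1.2]
[-1.6 -0.5 -7.1] [38.4 12.3 -1.7]
[-2.  -0.3 -8.1] [44.8 14.3 -2.2]
[-2.4  0.  -9. ] [51.2 16.3 -2.7]
rows total 40.0
```

Emit:
step_arm:
  targets:
    - [8.5,-0.2,-0.4,-1.3,6.4,2.1,-0.1]
    - [8.5,-0.4,-0.6,-2.5,12.8,4.1,-0.3]
    - [8.5,-0.6,-0.7,-3.7,19.2,6.2,-0.6]
    - [8.5,-0.9,-0.8,-4.9,25.6,8.2,-0.9]
    - [8.5,-1.2,-0.7,-6,32,10.3,-1.2]
    - [8.5,-1.6,-0.5,-7.1,38.4,12.3,-1.7]
    - [8.5,-2,-0.3,-8.1,44.8,14.3,-2.2]
    - [8.5,-2.4,0,-9,51.2,16.3,-2.7]

```text
time_s: 8.92
tool_pos: [0.5332, 0.2287, 0.2691]
eef_rot: [[0.47, 0.374, -0.799], [0.434, -0.886, -0.16], [-0.768, -0.272, -0.58]]
force: [0.2, -0.2, -0.1]
opening: 0.994
```

```bash
python3 plan.py 7 10,0,142,240,22,68
```

```text
[ 0.008  0.34   0.582  0.449 -0.042] maxres mm 0.9582031803669899
t 8.9167 J [  6.3   9.7 129.3  73.3  23.4  13.7] p [0.5332 0.2287 0.2691] model err mm [ 1.2  0.1 -0.5] deg 0.0
[-0.2 -0.4 -0.9] [ 6.4  1.9 -0.5]
[-0.4 -0.8 -1.9] [12.9  3.8 -1.1]
[-0.7 -1.  -2.8] [19.3  5.6 -1.8]
[-1.  -1.1 -3.7] [25.7  7.4 -2.5]
[-1.4 -1.2 -4.6] [32.2  9.2 -3.2]
[-1.7 -1.1 -5.5] [38.6 11.  -4. ]
[-2.2 -0.9 -6.3] [45.  12.8 -4.8]
[-2.6 -0.6 -7.1] [51.5 14.6 -5.7]
rows total 32.0
```

Emit:
step_arm:
  targets:
    - [8.5,-0.2,-0.4,-0.9,6.4,1.9,-0.5]
    - [8.5,-0.4,-0.8,-1.9,12.9,3.8,-1.1]
    - [8.5,-0.7,-1,-2.8,19.3,5.6,-1.8]
    - [8.5,-1,-1.1,-3.7,25.7,7.4,-2.5]
    - [8.5,-1.4,-1.2,-4.6,32.2,9.2,-3.2]
    - [8.5,-1.7,-1.1,-5.5,38.6,11,-4]
    - [8.5,-2.2,-0.9,-6.3,45,12.8,-4.8]
    - [8.5,-2.6,-0.6,-7.1,51.5,14.6,-5.7]

```text
time_s: 9.58
tool_pos: [0.577, 0.2336, 0.335]
eef_rot: [[0.675, -0.284, -0.681], [0.442, -0.583, 0.681], [-0.591, -0.761, -0.268]]
force: [0.1, 0.1, 0.3]
opening: 0.995
```

```bash
python3 plan.py 7 10,0,142,240,22,68
```

```text
[ 0.008  0.34   0.582  0.449 -0.042] maxres mm 0.9582031803669899
t 9.5833 J [  7.3   7.2 132.4 115.7  23.   26.9] p [0.577  0.2336 0.335 ] model err mm [ 1.7  0.2 -0.6] deg 0.0
[-0.3 -0.4 -0.8] [ 6.4  1.7 -0.9]
[-0.6 -0.7 -1.7] [12.9  3.3 -1.7]
[-0.9 -0.8 -2.5] [19.3  5.  -2.7]
[-1.3 -0.9 -3.4] [25.8  6.6 -3.7]
[-1.7 -0.8 -4.3] [32.2  8.2 -4.7]
[-2.1 -0.7 -5.2] [38.7  9.8 -5.7]
[-2.6 -0.4 -6.1] [45.1 11.3 -6.8]
[-3.1 -0.1 -7. ] [51.5 12.9 -8. ]
rows total 24.0
```

Emit:
step_arm:
  targets:
    - [8.5,-0.3,-0.4,-0.8,6.4,1.7,-0.9]
    - [8.5,-0.6,-0.7,-1.7,12.9,3.3,-1.7]
    - [8.5,-0.9,-0.8,-2.5,19.3,5,-2.7]
    - [8.5,-1.3,-0.9,-3.4,25.8,6.6,-3.7]
    - [8.5,-1.7,-0.8,-4.3,32.2,8.2,-4.7]
    - [8.5,-2.1,-0.7,-5.2,38.7,9.8,-5.7]
    - [8.5,-2.6,-0.4,-6.1,45.1,11.3,-6.8]
    - [8.5,-3.1,-0.1,-7,51.5,12.9,-8]

```text
time_s: 10.25
tool_pos: [0.6051, 0.1714, 0.3756]
eef_rot: [[0.836, -0.542, -0.091], [0.268, 0.258, 0.928], [-0.479, -0.8, 0.36]]
force: [0.6, -0.6, 0.1]
opening: 0.996
```

```bash
python3 plan.py 7 10,0,142,240,22,68
```

```text
[ 0.008  0.34   0.582  0.449 -0.042] maxres mm 0.9582031803669899
t 10.25 J [  8.2   4.7 135.5 157.7  22.7  40.3] p [0.6051 0.1714 0.3756] model err mm [ 2.1  0.4 -0.7] deg 0.0
[-0.3 -0.4 -0.9] [ 6.4  1.5 -1.1]
[-0.7 -0.8 -1.9] [12.9  2.9 -2.3]
[-1.1 -1.  -3. ] [19.3  4.4 -3.5]
[-1.5 -1.2 -4.1] [25.7  5.8 -4.7]
[-2.  -1.2 -5.2] [32.1  7.2 -6.1]
[-2.5 -1.2 -6.3] [38.5  8.5 -7.4]
[-3.1 -1.  -7.5] [44.9  9.9 -8.8]
[-3.6 -0.8 -8.6] [ 51.3  11.2 -10.3]
rows total 16.0
```

Emit:
step_arm:
  targets:
    - [8.5,-0.3,-0.4,-0.9,6.4,1.5,-1.1]
    - [8.5,-0.7,-0.8,-1.9,12.9,2.9,-2.3]
    - [8.5,-1.1,-1,-3,19.3,4.4,-3.5]
    - [8.5,-1.5,-1.2,-4.1,25.7,5.8,-4.7]
    - [8.5,-2,-1.2,-5.2,32.1,7.2,-6.1]
    - [8.5,-2.5,-1.2,-6.3,38.5,8.5,-7.4]
    - [8.5,-3.1,-1,-7.5,44.9,9.9,-8.8]
    - [8.5,-3.6,-0.8,-8.6,51.3,11.2,-10.3]

```text
time_s: 10.92
tool_pos: [0.5875, 0.0781, 0.3704]
eef_rot: [[0.872, -0.196, 0.449], [0.011, 0.923, 0.384], [-0.49, -0.33, 0.807]]
force: [-0.2, -0.4, -0.4]
opening: 0.996
```

```bash
python3 plan.py 7 10,0,142,238,22,68; python3 - <<'E'
import sys; sys.argv=['x']
from plan import *
from go import rot
c=np.array([.671,.044,0]); a=np.array([np.cos(np.radians(-22.3)),np.sin(np.radians(-22.3)),0])
R=rot(-22.3,40); g=c-.020*a+[0,0,.029]+.011*R[:,0]
for b in(0,.06,.12,.16): print(b,(g-b*R[:,0]).round(4),solve(g-b*R[:,0],R).round(1))
E
```

```text
[ 0.008  0.34   0.582  0.449 -0.042] maxres mm 0.9582031803669899
t 10.9167 J [  9.1   2.3 138.6 199.6  22.5  53.8] p [0.5875 0.0781 0.3704] model err mm [ 2.6  0.7 -0.7] deg 0.0
[-0.3 -0.7 -1. ] [ 6.1  1.2 -1.3]
[-0.7 -1.4 -2.1] [12.3  2.4 -2.7]
[-1.1 -2.  -3.3] [18.4  3.5 -4.2]
[-1.5 -2.5 -4.5] [24.6  4.6 -5.6]
[-2.  -3.  -5.7] [30.7  5.7 -7.2]
[-2.5 -3.3 -7. ] [36.8  6.7 -8.7]
[-3.1 -3.6 -8.3] [ 42.9   7.7 -10.4]
[-3.6 -3.8 -9.7] [ 49.    8.7 -12.1]
rows total 8.0
[ 0.008  0.34   0.582  0.449 -0.042] maxres mm 0.9582031803669899
t 10.9167 p [0.5875 0.0781 0.3704] F [-0.2 -0.4 -0.4] open 0.996 J [  9.1   2.3 138.6 199.6  22.5  53.8]
0 [0.659  0.0489 0.0206] [ 13.5  45.6 124.2 224.9  32.1  78.7]
0.06 [0.6234 0.0635 0.0665] [ 16.4  39.2 128.1 231.5  31.   74.5]
0.12 [0.5877 0.0782 0.1125] [ 19.9  32.2 131.2 241.   29.5  67.2]
0.16 [0.5639 0.0879 0.1431] [ 22.4  27.3 132.8 249.5  28.9  60.2]
```

```bash
python3 plan.py 6.9 19.9,32.2,131.2,241,29.5,67.2; python3 - <<'E'
import sys; sys.argv=['x']
from plan import *
a=sensors.read_state()['joints'];b=np.array([19.9,32.2,131.2,241,29.5,67.2])
for t in np.linspace(0,1,6):print(FK(a+(b-a)*t)[0].round(3))
E
```

```text
[ 0.008  0.34   0.582  0.449 -0.042] maxres mm 0.9582031803669899
t 10.9167 J [  9.1   2.3 138.6 199.6  22.5  53.8] p [0.5875 0.0781 0.3704] model err mm [ 2.6  0.7 -0.7] deg 0.0
[ 2.2  0.9 -1.8] [ 5.4  2.8 -0.3]
[ 4.2  1.9 -3.8] [10.5  5.6 -1.1]
[ 6.1  2.9 -6.1] [15.4  8.6 -2.2]
[ 7.9  4.  -8.6] [20.2 11.7 -3.7]
[  9.4   5.2 -11.4] [24.6 14.7 -5.6]
[ 10.6   6.3 -14.4] [28.9 17.8 -7.9]
[ 11.7   7.4 -17.5] [ 32.8  20.8 -10.6]
[ 12.4   8.5 -20.8] [ 36.5  23.8 -13.6]
rows total 8.0
[ 0.008  0.34   0.582  0.449 -0.042] maxres mm 0.9582031803669899
[0.59  0.079 0.37 ]
[0.604 0.082 0.324]
[0.611 0.083 0.274]
[0.611 0.084 0.222]
[0.604 0.082 0.167]
[0.588 0.079 0.113]
```

```bash
python3 - <<'E'
import sys; sys.argv=['x']
from plan import *
from go import rot
a=sensors.read_state()['joints'];b=np.array([22.4,27.3,132.8,249.5,28.9,60.2])
for T,p in((50,[.535,.09,.28]),(45,[.54,.092,.22])):
    m=solve(np.array(p),rot(-22.3,T)); print(m.round(1))
    for t in np.linspace(0,1,5):
        P,R=FK(a+(m-a)*t); print('  ',P.round(3),(P+R[:,1]*.057+.008*R[:,0]).round(3))
    a=m
for t in np.linspace(0,1,4):
        P,R=FK(a+(b-a)*t); print('  ',P.round(3),(P+R[:,1]*.057+.008*R[:,0]).round(3))
E
```

```text
[ 0.008  0.34   0.582  0.449 -0.042] maxres mm 0.9582031803669899
t 10.9167 p [0.5875 0.0781 0.3704] F [-0.2 -0.4 -0.4] open 0.996 J [  9.1   2.3 138.6 199.6  22.5  53.8]
[ 30.   11.6 134.9 266.7  37.4  44. ]
   [0.59  0.079 0.37 ] [0.586 0.132 0.347]
   [0.595 0.086 0.361] [0.598 0.141 0.345]
   [0.589 0.088 0.343] [0.6   0.144 0.332]
   [0.57  0.089 0.315] [0.589 0.142 0.308]
   [0.535 0.09  0.28 ] [0.562 0.14  0.275]
[ 27.1  17.8 134.8 261.2  32.9  50. ]
   [0.535 0.09  0.28 ] [0.562 0.14  0.275]
   [0.537 0.091 0.265] [0.564 0.141 0.26 ]
   [0.539 0.091 0.251] [0.566 0.142 0.245]
   [0.54  0.092 0.235] [0.567 0.142 0.23 ]
   [0.54  0.092 0.22 ] [0.567 0.143 0.214]
   [0.54  0.092 0.22 ] [0.567 0.143 0.214]
   [0.55  0.091 0.196] [0.577 0.142 0.19 ]
   [0.558 0.09  0.171] [0.585 0.141 0.164]
   [0.564 0.088 0.143] [0.59  0.138 0.137]
```

```bash
python3 plan.py 7 25,20,134.5,254,31,55;python3 - <<'E'
import sys; sys.argv=['x']
from plan import *
a=sensors.read_state()['joints'];b=np.array([25,20,134.5,254,31,55])
for t in np.linspace(0,1,6):
        P,R=FK(a+(b-a)*t); print('  ',P.round(3),(P+R[:,1]*.057+.008*R[:,0]).round(3))
E
```

```text
[ 0.008  0.34   0.582  0.449 -0.042] maxres mm 0.9582031803669899
t 10.9167 J [  9.1   2.3 138.6 199.6  22.5  53.8] p [0.5875 0.0781 0.3704] model err mm [ 2.6  0.7 -0.7] deg 0.0
[ 1.1  0.8 -1. ] [ 5.2  1.8 -0.7]
[ 2.2  1.6 -2.3] [10.1  3.7 -1.7]
[ 3.1  2.5 -3.7] [14.9  5.9 -3. ]
[ 3.9  3.4 -5.4] [19.5  8.3 -4.5]
[ 4.5  4.3 -7.4] [23.9 10.8 -6.3]
[ 4.9  5.4 -9.5] [28.  13.4 -8.4]
[  5.1   6.4 -11.8] [ 31.9  16.1 -10.8]
[  5.    7.5 -14.2] [ 35.6  19.  -13.4]
rows total 8.0
[ 0.008  0.34   0.582  0.449 -0.042] maxres mm 0.9582031803669899
   [0.59  0.079 0.37 ] [0.586 0.132 0.347]
   [0.595 0.084 0.343] [0.596 0.139 0.326]
   [0.595 0.088 0.312] [0.601 0.144 0.3  ]
   [0.589 0.091 0.278] [0.601 0.146 0.27 ]
   [0.576 0.093 0.242] [0.595 0.147 0.236]
   [0.556 0.094 0.206] [0.581 0.146 0.201]
```

Emit:
step_arm:
  targets:
    - [8.5,1.1,0.8,-1,5.2,1.8,-0.7]
    - [8.5,2.2,1.6,-2.3,10.1,3.7,-1.7]
    - [8.5,3.1,2.5,-3.7,14.9,5.9,-3]
    - [8.5,3.9,3.4,-5.4,19.5,8.3,-4.5]
    - [8.5,4.5,4.3,-7.4,23.9,10.8,-6.3]
    - [8.5,4.9,5.4,-9.5,28,13.4,-8.4]
    - [8.5,5.1,6.4,-11.8,31.9,16.1,-10.8]
    - [8.5,5,7.5,-14.2,35.6,19,-13.4]

```text
time_s: 11.58
tool_pos: [0.5529, 0.0927, 0.207]
eef_rot: [[0.658, 0.359, 0.662], [-0.242, 0.933, -0.265], [-0.713, 0.014, 0.701]]
force: [1.0, -1.2, -0.4]
opening: 0.994
```

```bash
python3 go.py .564,.088,.143,-22.3,40 .588,.078,.1125,-22.3,40
```

```text
t 11.5833 p [0.5529 0.0927 0.207 ] F [ 1.  -1.2 -0.4] open 0.994 J [ 25.2  19.3 135.  254.9  31.1  54.4]
.564,.088,.143,-22.3,40 -> [ 5.41 -0.13 -3.63] [ 0.4  4.5 -1.5]
.588,.078,.1125,-22.3,40 -> [ 9.41 -0.25 -3.91] [ 0.4  4.5 -1.5]
```

Emit:
step_arm:
  targets:
    - [8.5,1.5,0,-1.3,0,1.5,-0.5]
    - [8.5,3,0,-2.5,0,3,-1]
    - [8.5,4.5,-0.1,-3.4,0.4,4.5,-1.5]
    - [8.5,5.5,-0.1,-3.7,0.4,4.5,-1.5]
    - [8.5,7,-0.2,-3.8,0.4,4.5,-1.5]
    - [8.5,8.5,-0.2,-3.9,0.4,4.5,-1.5]
    - [8.5,9.4,-0.2,-3.9,0.4,4.5,-1.5]
    - [8.5,9.4,-0.2,-3.9,0.4,4.5,-1.5]

```text
time_s: 12.25
tool_pos: [0.5898, 0.0773, 0.113]
eef_rot: [[0.595, 0.382, 0.707], [-0.247, 0.924, -0.291], [-0.765, -0.001, 0.644]]
force: [-1.0, -0.5, -0.1]
opening: 0.997
```

```bash
python3 go.py .6234,.0635,.0665,-22.3,40 .659,.0489,.021,-22.3,40; python3 - <<'E'
from h import *
f=imaging.grab_frame('wrist'); save(f,'w3.png',s=1.2); P=cloud(f); z=P[...,2]
m=((z>.034)&(z<.046)&(np.abs(P[...,0]-.672)<.08)&(np.abs(P[...,1]-.043)<.07))
print(m.sum(),cv2.minAreaRect((P[m][:,:2]*1000).astype(np.float32)) if m.any() else '')
E
```

```text
t 12.25 p [0.5898 0.0773 0.113 ] F [-1.  -0.5 -0.1] open 0.997 J [ 19.9  31.5 131.9 241.4  29.6  66.9]
.6234,.0635,.0665,-22.3,40 -> [ 5.89  0.02 -0.22] [-0.1  0.1  0.1]
.659,.0489,.021,-22.3,40 -> [11.85  0.03 -0.21] [-0.1  0.1  0.1]
2921 ((669.0737915039062, 45.038509368896484), (40.01910400390625, 89.9767074584961), 67.38542938232422)
```

View pics/w3.png

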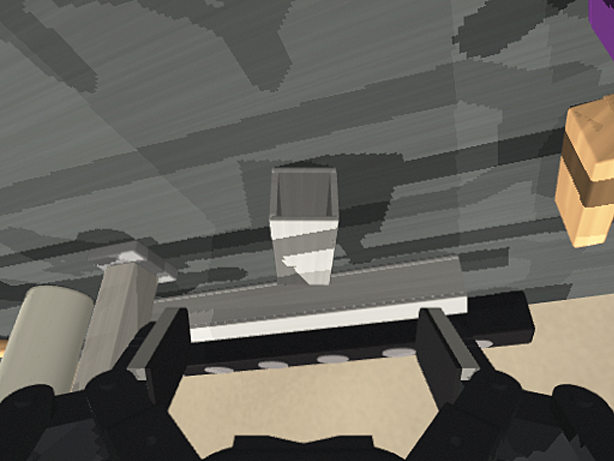

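The offcut at (305,225) sits centred between the fingers and aligned, and it measures 90x40 mm at (.669,.045). Advancing along the tool axis.

Emit:
step_arm:
  targets:
    - [8.5,1.5,0,-0.2,0,0,0]
    - [8.5,3.5,0,-0.2,0,0,0]
    - [8.5,5.5,0,-0.2,0,0,0]
    - [8.5,7.5,0,-0.2,0,0,0]
    - [8.5,9.5,0,-0.2,0,0,0]
    - [8.5,11,0,-0.2,0,0,0]
    - [8.5,11.7,0,-0.2,0,0,0]
    - [8.5,11.7,0,-0.2,0,0,0]

```text
time_s: 12.97
tool_pos: [0.658, 0.0486, 0.0228]
eef_rot: [[0.595, 0.382, 0.707], [-0.248, 0.924, -0.291], [-0.764, -0.002, 0.645]]
force: [-0.4, -0.1, 0.3]
opening: 0.995
```

Emit:
step_arm:
  targets:
    - [2,0,0,0,0,0,0]
    - [2,0,0,0,0,0,0]
    - [2,0,0,0,0,0,0]
    - [2,0,0,0,0,0,0]
    - [2,0,0,0,0,0,0]
    - [2,0,0,0,0,0,0]
    - [2,0,0,0,0,0,0]
    - [2,0,0,0,0,0,0]

```text
time_s: 13.63
tool_pos: [0.6578, 0.049, 0.0238]
eef_rot: [[0.596, 0.382, 0.706], [-0.248, 0.924, -0.291], [-0.764, -0.001, 0.645]]
force: [-7.0, 2.6, 12.2]
opening: 0.46
```

```bash
python3 go.py .635,.06,.05,-22.3,40 .56,.09,.05,-22.3,40 .54,.098,.08,-22.3,40; python3 - <<'E'
import sys; sys.argv=['x']
from plan import *
from go import rot
for p,T in(([.635,.06,.05],40),([.58,.082,.05],40),([.56,.09,.05],40),([.54,.098,.05],40),([.54,.098,.06],35),([.54,.098,.22],45)): print(p,T,solve(np.array(p),rot(-22.3,T)).round(1))
E
```

```text
t 13.6333 p [0.6578 0.049  0.0238] F [-7.   2.6 12.2] open 0.46 J [ 13.7  44.2 125.8 225.1  32.6  78.9]
.635,.06,.05,-22.3,40 -> [-3.63  0.15 -0.24] [-0.1  0.2  0.2]
.56,.09,.05,-22.3,40 -> [-8.85  0.05 -6.41] [-0.1  0.2  0.2]
.54,.098,.08,-22.3,40 -> [-12.53   0.03  -6.12] [-0.1  0.2  0.2]
[ 0.008  0.34   0.582  0.449 -0.042] maxres mm 0.9582031803669899
t 13.6333 p [0.6578 0.049  0.0238] F [-7.   2.6 12.2] open 0.46 J [ 13.7  44.2 125.8 225.1  32.6  78.9]
[0.635, 0.06, 0.05] 40 [ 15.6  41.5 126.9 229.   31.5  76.3]
[0.58, 0.082, 0.05] 40 [ 20.7  41.1 132.3 229.2  35.4  82.3]
[0.56, 0.09, 0.05] 40 [ 22.9  41.1 134.1 229.6  36.8  84.4]
[0.54, 0.098, 0.05] 40 [ 25.2  41.2 135.9 230.3  38.1  86.5]
[0.54, 0.098, 0.06] 35 [ 22.5  36.7 133.8 236.6  29.   76.2]
[0.54, 0.098, 0.22] 45 [ 28.   18.  134.4 262.3  33.3  49.6]
```

Gripped: the opening stopped at 0.46, which is about 39 mm. Next is a small lift and then straight back out.

Emit:
step_arm:
  targets:
    - [2,-0.5,0,0,0,0,0]
    - [2,-1.5,0,0,0,0,0]
    - [2,-2.7,0,0,0,0,0]
    - [2,-3.6,0,-0.4,0,0,0]
    - [2,-4.8,0,-1.8,0,0,0]
    - [2,-6.1,0,-3.3,0,0,0]
    - [2,-7.4,0,-4.9,0,0,0]
    - [2,-8.7,0,-6.4,0,0,0]

```text
time_s: 14.3
tool_pos: [0.5592, 0.0895, 0.0497]
eef_rot: [[0.596, 0.382, 0.706], [-0.247, 0.924, -0.291], [-0.764, -0.001, 0.646]]
force: [-0.4, 0.6, -2.6]
opening: 0.459
```

```bash
python3 go.py .545,.096,.053,-22.3,40  .545,.096,.16,-22.3,40 .54,.098,.22,-22.3,42
```

```text
t 14.3 p [0.5592 0.0895 0.0497] F [-0.4  0.6 -2.6] open 0.459 J [ 23.2  40.2 135.6 229.5  37.4  85. ]
.545,.096,.053,-22.3,40 -> [-1.26  0.06 -0.98] [-0.1  0.2  0.1]
.545,.096,.16,-22.3,40 -> [-9.43  0.05  5.93] [-0.1  0.2  0.1]
.54,.098,.22,-22.3,42 -> [-14.36   0.03   9.39] [-0.1 -1.8  0.1]
```

Emit:
step_arm:
  targets:
    - [2,-0.6,0,-0.6,0,0,0]
    - [2,-1.3,0,-1,0,0,0]
    - [2,-2.5,0,0,0,0,0]
    - [2,-4.5,0,1.7,0,0,0]
    - [2,-6.5,0,3.4,0,0,0]
    - [2,-8.5,0,5.1,0,0,0]
    - [2,-9.8,0,6.2,0,0,0]
    - [2,-9.8,0,6.2,0,0,0]

```text
time_s: 14.97
tool_pos: [0.5461, 0.0963, 0.1687]
eef_rot: [[0.601, 0.382, 0.702], [-0.246, 0.924, -0.293], [-0.761, 0.003, 0.649]]
force: [1.5, 0.7, -2.1]
opening: 0.456
```

```bash
python3 - <<'E'
import sys; sys.argv=['x']
from plan import *
from go import rot
q=sensors.read_state()['joints']
for d in (0,-25,-51): 
    a=q.copy(); a[0]+=d; print(FK(a)[0].round(3))
E
python3 plan.py 4.5 -28,31,133,239,31,69
```

```text
[ 0.008  0.34   0.582  0.449 -0.042] maxres mm 0.9582031803669899
t 14.9667 p [0.5461 0.0963 0.1687] F [ 1.5  0.7 -2.1] open 0.456 J [ 24.9  22.9 134.2 257.   29.2  54.4]
[0.542 0.095 0.171]
[ 0.531 -0.143  0.171]
[ 0.415 -0.361  0.171]
[ 0.008  0.34   0.582  0.449 -0.042] maxres mm 0.9582031803669899
t 14.9667 J [ 24.9  22.9 134.2 257.   29.2  54.4] p [0.5461 0.0963 0.1687] model err mm [-4.4 -1.4  2.2] deg 0.0
[ 1.8 -3.4  1.6] [ 3.  -0.2 -2.7]
[ 3.4 -7.   2.9] [ 6.  -0.3 -5.3]
[  4.9 -10.7   4.1] [ 8.9 -0.4 -8. ]
[  6.1 -14.6   5. ] [ 11.9  -0.5 -10.6]
[  7.2 -18.6   5.7] [ 14.9  -0.6 -13.3]
[  8.1 -22.7   6.2] [ 17.8  -0.7 -15.9]
[  8.8 -26.9   6.4] [ 20.8  -0.7 -18.5]
[  9.3 -31.1   6.4] [ 23.8  -0.8 -21.1]
rows total 12.0
```

```bash
python3 plan.py 4 -26.1,22.9,134.2,257,29.2,54.4
```

```text
[ 0.008  0.34   0.582  0.449 -0.042] maxres mm 0.9582031803669899
t 14.9667 J [ 24.9  22.9 134.2 257.   29.2  54.4] p [0.5461 0.0963 0.1687] model err mm [-4.4 -1.4  2.2] deg 0.0
[ 1.2 -3.2  1.5] [ 3.  -0.  -2.5]
[ 2.3 -6.6  2.7] [ 6.  -0.  -5.1]
[  3.2 -10.1   3.8] [ 8.9 -0.  -7.6]
[  4.  -13.7   4.8] [ 11.9  -0.  -10.2]
[  4.6 -17.3   5.5] [ 14.9  -0.  -12.7]
[  5.1 -21.    6. ] [ 17.9  -0.  -15.3]
[  5.4 -24.7   6.4] [ 20.9  -0.1 -17.8]
[  5.5 -28.5   6.5] [ 23.8  -0.1 -20.4]
rows total 13.0
```

Emit:
step_arm:
  targets:
    - [2,1.2,-3.2,1.5,3,0,-2.5]
    - [2,2.3,-6.6,2.7,6,0,-5.1]
    - [2,3.2,-10.1,3.8,8.9,0,-7.6]
    - [2,4,-13.7,4.8,11.9,0,-10.2]
    - [2,4.6,-17.3,5.5,14.9,0,-12.7]
    - [2,5.1,-21,6,17.9,0,-15.3]
    - [2,5.4,-24.7,6.4,20.9,0,-17.8]
    - [2,5.5,-28.5,6.5,23.8,0,-20.4]

```text
time_s: 15.63
tool_pos: [0.5156, -0.2014, 0.1677]
eef_rot: [[0.382, 0.809, 0.447], [-0.523, 0.588, -0.617], [-0.762, 0.002, 0.648]]
force: [1.0, -0.7, -3.1]
opening: 0.458
```

```bash
python3 plan.py 4 -26.1,22.9,134.2,257,29.2,54.4
```

```text
[ 0.008  0.34   0.582  0.449 -0.042] maxres mm 0.9582031803669899
t 15.6333 J [ -6.3  23.  134.2 257.4  29.4  54.3] p [ 0.5156 -0.2014  0.1677] model err mm [-4.5  1.   2.2] deg 0.0
[ 1.2 -3.2  1.5] [ 3.  -0.  -2.5]
[ 2.3 -6.6  2.8] [ 5.9 -0.  -5. ]
[  3.3 -10.1   3.9] [ 8.9 -0.  -7.5]
[  4.1 -13.6   4.9] [ 11.8  -0.  -10. ]
[  4.7 -17.3   5.6] [ 14.8  -0.1 -12.6]
[  4.7 -17.3   5.6] [ 14.8  -0.1 -12.6]
[  4.7 -17.3   5.6] [ 14.8  -0.1 -12.6]
[  4.7 -17.3   5.6] [ 14.8  -0.1 -12.6]
rows total 5.0
```

Emit:
step_arm:
  targets:
    - [2,1.2,-3.2,1.5,3,0,-2.5]
    - [2,2.3,-6.6,2.8,5.9,0,-5]
    - [2,3.3,-10.1,3.9,8.9,0,-7.5]
    - [2,4.1,-13.6,4.9,11.8,0,-10]
    - [2,4.7,-17.3,5.6,14.8,0,-12.6]
    - [2,4.7,-17.3,5.6,14.8,0,-12.6]
    - [2,4.7,-17.3,5.6,14.8,0,-12.6]

```text
time_s: 16.22
tool_pos: [0.4172, -0.3635, 0.1673]
eef_rot: [[0.183, 0.959, 0.214], [-0.621, 0.282, -0.732], [-0.762, 0.001, 0.647]]
force: [0.2, 0.0, -2.2]
opening: 0.463
```

```bash
python3 go.py .405,-.352,.12,-73.5,40; python3 - <<'E'
from h import *
f=imaging.grab_frame('scene'); save(f,'s2.png',s=1.2)
E
```

```text
t 16.2167 p [ 0.4172 -0.3635  0.1673] F [ 0.2  0.  -2.2] open 0.463 J [-26.1  23.  134.2 257.3  29.3  54.4]
.405,-.352,.12,-73.5,40 -> [ 2.66 -0.85 -4.16] [-0.1  0.3  0. ]
```

View pics/s2.png

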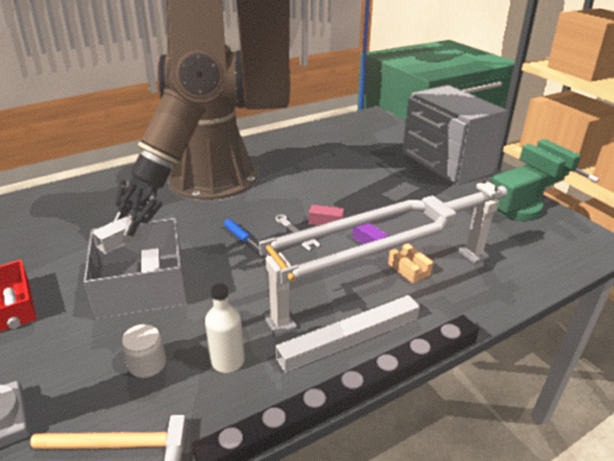

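The held offcut at (112,235) is over the bin, and the long one is inside at (150,260). Lowering and releasing.

Emit:
step_arm:
  targets:
    - [2,0.6,-0.4,-1.3,0,0,0]
    - [2,1.3,-0.8,-2.5,0,0,0]
    - [2,2,-0.8,-3.5,0,0,0]
    - [2,2.6,-0.8,-4.1,0,0,0]
    - [2,2.6,-0.8,-4.1,0,0,0]
    - [5.5,2.6,-0.8,-4.1,0,0,0]
    - [5.5,2.6,-0.8,-4.1,0,0,0]
    - [5.5,2.6,-0.8,-4.1,0,0,0]

```text
time_s: 16.93
tool_pos: [0.4069, -0.3511, 0.1216]
eef_rot: [[0.186, 0.959, 0.215], [-0.621, 0.284, -0.731], [-0.762, 0.002, 0.648]]
force: [1.0, 0.4, 0.4]
opening: 0.643
```

Emit:
step_arm:
  targets:
    - [6,0,0,0,0,0,0]
    - [6,0,0,0,0,0,0]
    - [6,-1.5,0,0,0,0,0]
    - [6,-4,0,1,0,0,0]
    - [6,-7,0,3,0,0,0]
    - [6,-10,0,5,0,0,0]
    - [6,-13,0,7,0,0,0]
    - [6,-16,0,9,0,0,0]

```text
time_s: 17.6
tool_pos: [0.3831, -0.334, 0.2458]
eef_rot: [[0.23, 0.951, 0.207], [-0.64, 0.308, -0.704], [-0.733, 0.03, 0.679]]
force: [1.3, -0.3, -0.9]
opening: 0.702
```

Emit:
step_arm:
  targets:
    - [6,-2,3,0,0,0,0]
    - [6,-4,6,0,0,0,0]
    - [6,-5,9,0,0,0,0]
    - [6,-5,12,0,0,0,0]
    - [6,-5,15,0,0,0,0]
    - [6,-5,17,0,0,0,0]
    - [6,-5,17,0,0,0,0]
    - [6,-5,17,0,0,0,0]

```text
time_s: 18.27
tool_pos: [0.4986, -0.2838, 0.2208]
eef_rot: [[0.287, 0.937, 0.197], [-0.65, 0.342, -0.678], [-0.703, 0.067, 0.708]]
force: [0.4, -0.4, -0.2]
opening: 0.702
```

```bash
python3 go.py; python3 - <<'E'
from h import *
f=imaging.grab_frame('top'); save(f,'t3.png',s=1.5)
P=cloud(f); z=P[...,2]; old=cloud(dict(np.load('top.npz')))
d=np.abs(z-old[...,2])>.015; d[210:,:]&=False; print('changed px above row 210:',np.argwhere(d).shape, np.nanmedian(old[d],0) if d.any() else '')
rel=(P[...,:2]-[.407,-.349]); a=np.radians(-15.8); u=rel@[np.cos(a),np.sin(a)]; v=rel@[-np.sin(a),np.cos(a)]
m=(abs(u)<.094)&(abs(v)<.094)&(z>.02); print('in bin z',m.sum(),np.nanpercentile(z[m],[5,50,95,100]))
E
```

```text
t 18.2667 p [ 0.4986 -0.2838  0.2208] F [ 0.4 -0.4 -0.2] open 0.702 J [-11.2  19.9 130.3 269.4  35.6  51.2]
changed px above row 210: (1314, 2) [ 1.39587212  0.04112676 -0.74485998]
in bin z 1115 [0.03505926 0.05612677 0.26063801 0.28621558]
```

View pics/t3.png

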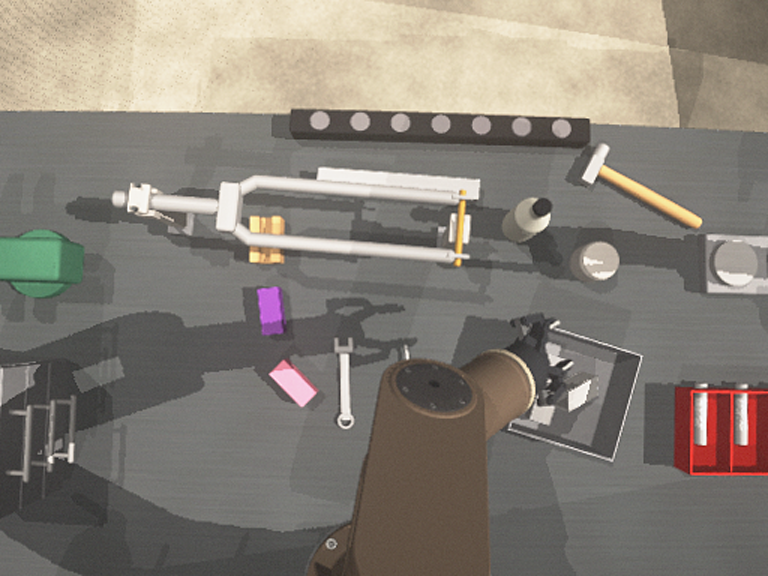

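Emit:
step_arm:
  targets:
    - [6,-1,2,1,0,-3,0]
    - [6,-2,4,2,0,-6,0]
    - [6,-2,7,3,0,-8,0]
    - [6,-2,10,4,0,-8,0]
    - [6,-2,12,4,0,-8,0]
    - [6,-2,12,4,0,-8,0]
    - [6,-2,12,4,0,-8,0]
    - [6,-2,12,4,0,-8,0]

```text
time_s: 18.98
tool_pos: [0.6042, -0.2685, 0.2561]
eef_rot: [[0.345, 0.927, 0.147], [-0.74, 0.365, -0.565], [-0.578, 0.086, 0.812]]
force: [-0.3, 0.6, -0.0]
opening: 0.701
```

```bash
python3 go.py; python3 - <<'E'
from h import *
a=imaging.grab_frame('scene'); b=imaging.grab_frame('top')
for f in (a,b):
    P=cloud(f); z=P[...,2]; rel=(P[...,:2]-[.407,-.349]); t=np.radians(-15.8); u=rel@[np.cos(t),np.sin(t)]; v=rel@[-np.sin(t),np.cos(t)]
    m=(abs(u)<.092)&(abs(v)<.092)&(z>.02)&(z<.13); print('in bin',m.sum(),np.nanpercentile(z[m],[5,50,95,100]))
A=cv2.resize(a['frame'][170:270,60:160,::-1],(400,400),interpolation=2);B=cv2.resize(b['frame'][205:315,325:435,::-1],(400,400),interpolation=2)
cv2.imwrite('pics/fin.png',np.hstack([A,B]))
E
```

```text
t 18.9833 p [ 0.6042 -0.2685  0.2561] F [-0.3  0.6 -0. ] open 0.701 J [ -3.6  25.8 120.7 269.5  45.8  53.5]
in bin 1010 [0.0326085  0.05971771 0.09956432 0.11141413]
in bin 1243 [0.03046758 0.04394844 0.08083171 0.09143713]
```

View pics/fin.png

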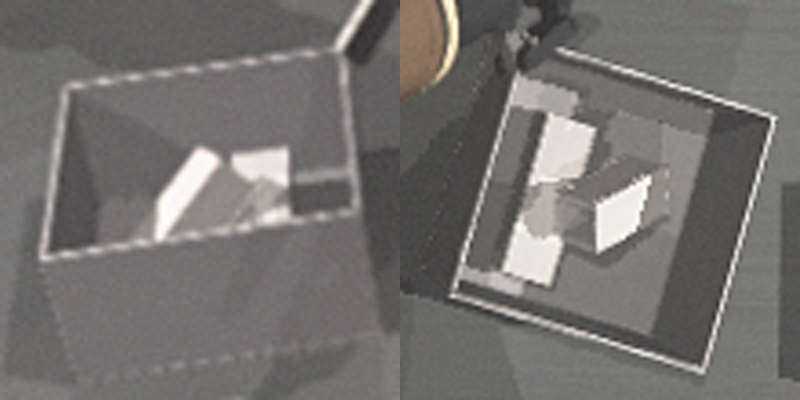

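Both offcuts are in the bin: the left crop shows them at (190,190) and (262,170), the right crop at (550,200) and (620,210), with the short one leaning on the long one below the rim. Joint 4 sits at its range end, so I'll back it off before handing in.

```bash
python3 plan.py 2 -3.6,24,120.7,258,45.8,53.5; python3 -c "
from h import *; print(sensors.read_state()['joints'][3])"
```

```text
[ 0.008  0.34   0.582  0.449 -0.042] maxres mm 0.9582031803669899
t 19.0833 J [ -3.6  25.8 120.7 269.4  45.8  53.5] p [ 0.6043 -0.2686  0.2563] model err mm [-3.7  0.9  1.3] deg 0.0
[-0.2  0.8  0.8] [-1.1 -0.9  1.3]
[-0.4  1.5  1.5] [-2.2 -1.9  2.5]
[-0.6  2.3  2.3] [-3.3 -2.9  3.8]
[-0.9  3.1  3. ] [-4.5 -3.8  5. ]
[-1.1  3.9  3.8] [-5.6 -4.8  6.2]
[-1.5  4.7  4.5] [-6.7 -5.8  7.5]
[-1.5  4.7  4.5] [-6.7 -5.8  7.5]
[-1.5  4.7  4.5] [-6.7 -5.8  7.5]
rows total 6.0
269.4485913400748
```

Emit:
step_arm:
  targets:
    - [6,-0.2,0.8,0.8,-1.1,-0.9,1.3]
    - [6,-0.4,1.5,1.5,-2.2,-1.9,2.5]
    - [6,-0.6,2.3,2.3,-3.3,-2.9,3.8]
    - [6,-0.6,2.3,2.3,-3.3,-2.9,3.8]
    - [6,-0.6,2.3,2.3,-3.3,-2.9,3.8]

```text
time_s: 19.5
tool_pos: [0.6262, -0.269, 0.2805]
eef_rot: [[0.413, 0.893, 0.18], [-0.74, 0.444, -0.505], [-0.531, 0.076, 0.844]]
force: [-0.9, -0.2, -0.1]
opening: 0.704
```

```bash
python3 go.py; python3 - <<'E'
from h import *
b=imaging.grab_frame('top'); P=cloud(b); O=cloud(dict(np.load('top.npz')))
def c(P,x0,x1,y0,y1,z0,z1):
    m=(P[...,0]>x0)&(P[...,0]<x1)&(P[...,1]>y0)&(P[...,1]<y1)&(P[...,2]>z0)&(P[...,2]<z1); return m.sum(),P[m].mean(0).round(4)
for n,r in dict(near=(.62,.67,-.05,.15,.165,.2),far=(.72,.77,-.05,.15,.165,.2),stock=(.76,.85,-.1,.25,.03,.05),block=(.62,.74,.19,.28,.02,.06),purple=(.48,.6,.18,.26,.02,.05),pink=(.34,.46,.12,.22,.02,.05),wrench=(.3,.5,.05,.11,.004,.03)).items(): print(n,c(O,*r),c(P,*r))
print(robot.finish_job())
E
```

```text
t 19.5 p [ 0.6262 -0.269   0.2805] F [-0.9 -0.2 -0.1] open 0.704 J [ -3.6  24.9 120.8 263.6  45.8  53.7]
near (np.int64(733), array([0.6463, 0.0487, 0.1828])) (np.int64(729), array([0.6462, 0.0488, 0.1829]))
far (np.int64(743), array([0.7435, 0.0501, 0.1825])) (np.int64(743), array([0.7435, 0.05  , 0.1825]))
stock (np.int64(702), array([0.8041, 0.0195, 0.0381])) (np.int64(703), array([0.8041, 0.0194, 0.0383]))
block (np.int64(388), array([0.6789, 0.237 , 0.0332])) (np.int64(378), array([0.6789, 0.2372, 0.0338]))
purple (np.int64(454), array([0.539 , 0.2201, 0.0379])) (np.int64(454), array([0.5391, 0.22  , 0.0379]))
pink (np.int64(470), array([0.402 , 0.1714, 0.0378])) (np.int64(386), array([0.4066, 0.1778, 0.0378]))
wrench (np.int64(316), array([0.4064, 0.0772, 0.0063])) (np.int64(0), array([nan, nan, nan]))
the job is handed in; nothing more can be done
None<stdin>:4: RuntimeWarning: Mean of empty slice.
  ret = um.true_divide(
```

Both offcuts are in the grey scrap bin, and I handed the job in at 19.5 s with the robot clear of everything. I lifted the long offcut straight down-gripped from the open. The short one came out low from under the near blade with the tool tilted 40°.

- **In the bin:** the last close-up shows both offcuts inside. The short one leans on the long one, with its highest point about 91 mm up, below the 110 mm rim.
- **Left in place:** the fork blades, stock, tube block and purple piece measured within 1 mm of where they started. I did not re-measure the screwdriver, oil bottle or flux can; in the pictures the bottle and can look unmoved, while the arm hid most of the screwdriver.
- **Checks that disagreed:** in the final comparison the wrench gave no points, and the pink piece shifted by about 7 mm with fewer points. The arm most likely covered them in that view, because both were visible in place in the top picture just before. I did not confirm this from a clear view.
- **Near a limit:** joint 4 came to the end of its range (269.5°) while backing away. I moved it to 263.6° before handing in.
- **Forces:** the highest reading I saw was about 14 N, while gripping the short offcut. The last readings were near zero.

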